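# Start the frame tracer

## Robot

A 6-joint arm with a two-finger parallel gripper is mounted at the origin on the work surface. World frame = base frame: x ahead of the robot, y to its left, z up, the work surface at z = 0. Lengths are in m, angles in rad, forces in N, time in s.
With the tool pointing down it reaches from about 0.225 to 0.875 m from the base axis. Payload 3.4 kg.
Tool frame: the origin (TCP) lies between the finger pads; the fingertips stand 11 mm ahead of it and the grasp point (between the pads) lies 8 mm behind it; z points along the fingers, y is the line along which they close (so a half turn about z gives the same grasp; the last joint's range is limited). The gripper opens to 85 mm and grips with 20 to 120 N. Pads are 22 mm wide; open, the fingers measure 114 mm over their backs; the gripper's body (76 mm by 85 mm) begins 54 mm behind the grasp point. The pads swing forward as they close: fully open they stand 13 mm farther back than shut.
Start: joints at [-1.303, 0.276, 1.505, -0, 1.361, -0.121], TCP at [0.218, -0.532, 0.242] pointing down, gripper open.
Joint ranges: [-2.89, 2.89], [-0.75, 2.08], [0.22, 2.7], [-1.18, 4.32], [0.11, 2.71], [-2.7, 2.7]. Speed limits (rad/s): [2.57, 2.57, 3.14, 3.14, 3.14, 3.14].

## Interface

Orientations are given as a unit quaternion [w, x, y, z].
In Python, from rig import sensors, eyes, manip gives the robot as it stands.
- The arm moves only by the tool drive_tool, never from a script. Its argument "deltas" is a list of rows, each an object with "linear": the shift along the world's x, y, z in mm, a list of three; "twist": the turn about the world's z in degrees; "claw": the opening, from 0 (shut) to 1 (fully open). In form: [{"linear": [tx, ty, tz], "twist": twist, "claw": claw}, ...]. A call has 1 to 12 rows; each row is the pose to reach, as a shift and turn from the pose commanded when the call began; what a row does not reach only later rows make up. A row lasts 1/12 s, in which the tool goes at most 41.7 mm and 7.16 degrees, less where a joint would pass 70% of its speed; a pose out of reach is approached as far as the arm can. A call with a gripper value outside its range is refused whole. The fingers move at their own pace and stop on an object; "squeeze" is the grip in N (left out, the last holds). Time passes only in rows, so rows that repeat a pose let the fingers close. It gives the time, the measured TCP pose, the force, the opening and the grip force at its end, in the units of the state.
- sensors.get_state(): the state, without advancing time (a new reading comes with each control period).
- eyes.get_image(name): name is "scene" or "top" or "wrist"; returns the picture (384x512x3 uint8, red, green, blue); there is no depth.
- eyes.camera_model(name): a dict with "intrinsics" (3x3 intrinsics, pixels), "R" (3x3) and "t" (3): a world point X has camera coordinates R X + t. Camera axes: x right, y down, z forward; pixel columns grow to the right and rows downward; lengths in m; the calibration is good to about 2 mm. A picture is of the moment at which its call begins: read the wrist's pose just before it. camera_model takes no time and is no camera call; for the wrist camera it gives the pose at the moment of the call.
- manip.sign_off(): hands the job in; it is judged then, once.
The state is a dict: "clock": time; "qpos": joint angles; "qd": joint speeds; "effort": joint torques, N m; "position": TCP position; "ee_rot": TCP orientation; "contact_force": force on the tool from outside, world axes, zero at the start; "moment": the same for the moment, N m; "width": finger opening in m; "gripper_force": force on a finger pad.
Only numpy, scipy, OpenCV 4.12 (cv2) and the standard library are available. Lean on these libraries where they do the work, as an engineer would, in place of code of your own. Each camera call takes 0.05 s, during which the arm holds its last target. There are 200 camera calls.

## Task

Start a trace on the white frame tracer: with the fingertips, gently push the carriage that holds the clamped spectacles fully home against the hood, then lightly press the long bar-shaped key down and let it come up again. Leave the other three keys alone, do not pick up or shift any of the loose things on and around the machine, and finish with the hand clear.

Things in the scene. Friction and masses are not known exactly. Their poses are not given: they have to be found in the camera images.
- tracer: white desktop frame tracer, fixed, 360 x 360 mm. Origin on the table under it; x points from its front (robot's side) to its back, y to its left. Front part (x -200 to +20 mm): a flat deck 70 mm high; behind it (to x +160) a hood 98 mm high. On the deck: carriage at y +10 to +160 mm, the four keys at x -105 or -45, y -50 or -120 mm, in varying order. Turned up to 0.3 rad
- carriage (a joint): how far the carriage stands out of the hood, m: 0 = fully home, its plate shut against the hood, where it stops hard; up to 0.08 m out. It slides straight along the tracer's x on about 2.5 N of friction and stays where it is left. It carries a clamped spectacle frame on a tray behind its plate
- carriage_face (a point): centre of the front (robot's side) face of the carriage's upright grey plate: the place to push, along the tracer's +x. The plate is 150 mm wide, 10 mm thick and reaches from 3 to 41 mm above the deck; this point is 22 mm above the deck. Fully home it lies at x = +10, y = +85 mm in the tracer's frame
- key_bar (a joint): how far the long bar-shaped key, 16 mm front to back by 44 mm side to side (the start key), is pressed, m: 0 = up, 0.007 = bottomed. The spring gives 1 N at the start and 8 N at the bottom, and returns it
- key_bar_top (a point): centre of the top face of the long bar-shaped key, 16 mm front to back by 44 mm side to side (the start key); 86 mm above the table when up, 12 mm above its 4 mm white bezel. Keys go straight down; all are of the same grey plastic
- key_round (a joint): how far the large round key, 26 mm across (not to be pressed), is pressed, m: 0 = up, 0.007 = bottomed. The spring gives 1 N at the start and 8 N at the bottom, and returns it
- key_round_top (a point): centre of the top face of the large round key, 26 mm across (not to be pressed); 86 mm above the table when up, 12 mm above its 4 mm white bezel. Keys go straight down; all are of the same grey plastic
- key_square (a joint): how far the square key, 20 x 20 mm (not to be pressed), is pressed, m: 0 = up, 0.007 = bottomed. The spring gives 1 N at the start and 8 N at the bottom, and returns it
- key_square_top (a point): centre of the top face of the square key, 20 x 20 mm (not to be pressed); 86 mm above the table when up, 12 mm above its 4 mm white bezel. Keys go straight down; all are of the same grey plastic
- key_small (a joint): how far the small round key, 14 mm across (not to be pressed), is pressed, m: 0 = up, 0.007 = bottomed. The spring gives 1 N at the start and 8 N at the bottom, and returns it
- key_small_top (a point): centre of the top face of the small round key, 14 mm across (not to be pressed); 86 mm above the table when up, 12 mm above its 4 mm white bezel. Keys go straight down; all are of the same grey plastic
- key_bar_base: the long bar-shaped key with its thin white bezel, 30 x 54 mm, fixed to the deck; origin at deck height, 70 mm above the table, under the key's centre; its axes are the tracer's
- lens: loose clear lens blank, 66 mm across, 9 mm thick, lying on the front strip of the deck; origin under its centre
- screwdriver: small screwdriver, 110 mm long, lying on the front strip of the deck; origin under its middle, along its x
- case: blue spectacle case, 60 x 150 x 35 mm, on the table to the left; origin under its centre
- glasses: loose spectacles lying on the table to the left, 40 x 130 x 8 mm; origin under their centre
- spray: white bottle, 50 mm across, 140 mm high, on the table to the left; origin under it
- tray: red open tray, 200 x 130 x 50 mm, on the table to the right; origin under its centre
- cup: white cup, 70 mm across, 90 mm high, on the table to the right; origin under it

How it is judged:
On the way, in this order (a step that is already met when the one before it is completed fails the run):
1. the carriage is fully home (within 4 mm), the bar key not pressed (value of joint carriage below 0.004 m and value of joint key_bar below 0.002 m), for 0.2 s.
2. the bar key is pressed down (at least 3.5 mm) with the carriage home (value of joint carriage below 0.004 m and value of joint key_bar above 0.0035 m and contact force between the fingers and key_bar_base above 0.5 N), for 0.05 s.
At the end, for the whole second after the job is handed in: The carriage is home (within 4 mm), all four keys are up again (within 1.5 mm), and every loose thing lies at rest within 15 mm of where it was (value of joint carriage below 0.004 m and value of joint each of key_bar, key_round, key_square, key_small below 0.0015 m and distance of each of lens, screwdriver, case, glasses, spray, tray, cup from where it was at the start of the episode below 0.015 m and linear speed of each of lens, screwdriver, case, glasses, spray, tray, cup below 0.02 m/s); the robot touches nothing.
It fails at once if the carriage or the tracer is pushed hard (more than 50 N) (contact force between the fingers and tracer above 50 N).
It fails at once if another key is pressed (more than 2 mm) (value of joint any of key_round, key_square, key_small above 0.002 m).
It fails at once if the bar key is pressed (more than 2 mm) before the carriage is home (value of joint key_bar above 0.002 m and value of joint carriage above 0.006 m).
It fails at once if the bar key is pressed hard (more than 20 N) (contact force between the fingers and key_bar_base above 20 N).
It fails at once if one of the loose things is lifted or shifted (more than 15 mm) (distance of any of lens, screwdriver, case, glasses, spray, tray, cup from where it was at the start of the episode above 0.015 m).
It also fails if it takes over 46 s, if anything falls off the work surface, if the arm or the gripper's body presses on something with over 40 N, if the wrist force passes 120 N, or if a joint passes its speed limit or range.

## Working session

There is one attempt and no reset: what is moved stays moved. The work goes in short steps, Python scripts to look and compute and a tool call to move; the robot and the scene stay as the last step left them, time stands still between calls to the robot, and variables do not carry over. Pictures are saved under pics/ and viewed, at most 10 in all, crops included, and the job is handed in when it is done.

Besides the shell and the picture viewer there is one more tool, called after ">>>" in YAML: its name, and indented under it one key for each argument. drive_tool: Moves the arm, as the interface text tells. Its arguments: {"type":"object","properties":{"deltas":{"type":"array","items":{"type":"object","properties":{"linear":{"type":"array","items":{"type":"number"}},"twist":{"type":"number"},"claw":{"type":"number"}}}},"squeeze":{"type":"number"}},"required":["deltas"]}

```bash
mkdir -p pics
cat > h.py <<'E'
import numpy as np, cv2
from rig import sensors, eyes, manip
def snap(n,f):
    m=eyes.camera_model(n); im=eyes.get_image(n); cv2.imwrite('pics/'+f,im[:,:,::-1]); np.savez('pics/'+f+'.npz',K=m['intrinsics'],R=m['R'],t=m['t']); return im
def ray(f,uv,z):
    m=np.load('pics/'+f+'.npz'); R,t=m['R'],m['t']
    d=R.T@np.linalg.inv(m['K'])@np.array([*uv,1.]); c=-R.T@t
    return c+d*(z-c[2])/d[2]
def proj(f,X):
    m=np.load('pics/'+f+'.npz'); p=m['K']@(m['R']@np.array(X)+m['t']); return p[:2]/p[2]
E
python3 -c "
from h import *
for n in ('top','scene'):
  snap(n,n+'1.png'); m=eyes.camera_model(n); print(n,-np.array(m['R']).T@m['t'])
a=cv2.imread('pics/top1.png');cv2.imwrite('pics/top1b.png',cv2.resize(a,(800,600)))
print(sensors.get_state())"
```

```text
top [0.4694078  0.00708232 1.24448863]
scene [ 1.19480771 -0.57015945  1.38391991]
{'clock': 0.1, 'qpos': array([-1.30302594e+00,  2.76558821e-01,  1.50601989e+00,  3.52584179e-05,
        1.36070778e+00, -1.20986053e-01]), 'qd': array([ 0.00037848, -0.00354288, -0.00219813, -0.00104686, -0.00084468,
       -0.00044947]), 'effort': array([-1.79117505e-04, -4.17703521e+01, -2.46405959e+01, -3.82674043e-04,
        5.75309474e-03, -1.38469059e-05]), 'position': array([ 0.21783871, -0.53164419,  0.24150544]), 'ee_rot': array([-8.45901375e-04,  9.81168321e-01,  1.93152810e-01, -4.49092450e-05]), 'contact_force': array([-0.08142702, -0.20741894, -0.80534882]), 'moment': array([-0.02766093,  0.00986832,  0.01456449]), 'gripper_force': 0.0, 'width': 0.08539738665457948}
```

View pics/top1b.png

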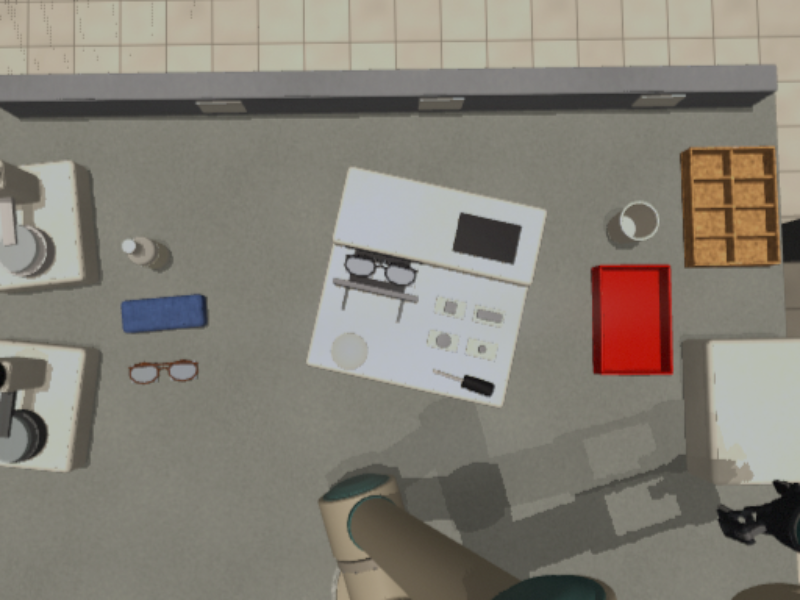

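View pics/scene1.png

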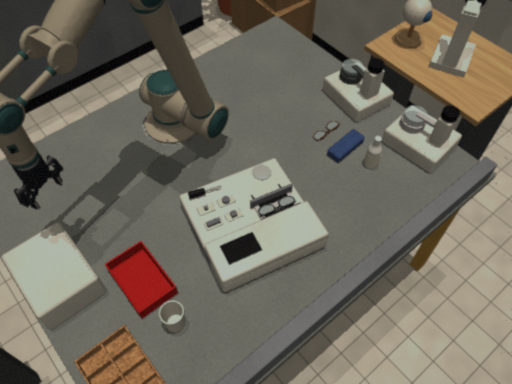

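The top view shows the tracer turned clockwise, with its front corners at (307,363) and (501,405). The plate runs (334,282)–(418,299). The bar key is at (489,315), square at (452,307), large round at (443,341) and small round at (482,349). The lens is at (349,351) and the screwdriver at (465,382), both on the front strip. The scene view agrees.

```bash
cat > m.py <<'E'
from h import *
from scipy.optimize import least_squares
f='top1.png'; s=.64
pts=[((307,363),.07,(-.2,.18)),((501,405),.07,(-.2,-.18)),((350,168),.098,(.16,.18)),((546,210),.098,(.16,-.18)),
     ((489,315),.086,(-.045,-.12)),((452,307),.086,(-.045,-.05)),((443,341),.086,(-.105,-.05)),((482,349),.086,(-.105,-.12))]
W=np.array([ray(f,np.array(p)*s,z)[:2] for p,z,_ in pts]); L=np.array([q for *_,q in pts])
rot=lambda a:np.array([[np.cos(a),-np.sin(a)],[np.sin(a),np.cos(a)]])
r=least_squares(lambda v:((L@rot(v[2]).T+v[:2])-W).ravel(),[.5,0,-.2]); a=r.x[2]
print('tracer',r.x,'res mm',(r.fun.reshape(-1,2)*1e3).round(1))
loc=lambda w:(rot(a).T@(w[:2]-r.x[:2])).round(4)
wor=lambda l:(rot(a)@np.array(l)+r.x[:2]).round(4)
im=cv2.imread('pics/'+f); g=cv2.cvtColor(im,cv2.COLOR_BGR2GRAY)
for n,(u,v),z in (('bar',(489,315),.086),('plate',(376,290),.111)):
    b=15 if n=='bar' else 36; u,v=u*s,v*s
    x0,y0=int(u-b),int(v-b/2); c=g[y0:y0+b,x0:x0+2*b]
    lo,hi=((100,165) if n=='bar' else (85,135)); m=cv2.inRange(c,lo,hi)
    k,lab,st,ce=cv2.connectedComponentsWithStats(m)
    for i in range(1,k):
        if st[i,4]>30: print(n,st[i],ray(f,ce[i]+(x0,y0),z),loc(ray(f,ce[i]+(x0,y0),z)))
for p in ((334,282),(418,299)): print('plate end',loc(ray(f,np.array(p)*s,.111)))
print('bar',wor((-.045,-.12)),'home face',wor((.01,.085)),[ (y,wor((-.1,y))) for y in (.085,)])
x0,y0=195,145; cv2.imwrite('pics/c.png',cv2.resize(im[145:265,190:350],(800,600),interpolation=cv2.INTER_CUBIC))
E
python3 m.py
```

```text
tracer [ 0.57426316 -0.06890999 -0.23402908] res mm [[-3.5  5.5]
 [-7.  -4. ]
 [ 7.3  4.2]
 [ 3.1 -4.8]
 [-0.9 -1.3]
 [ 0.2  2.3]
 [ 1.  -0.8]
 [-0.1 -1.1]]
bar [  8   4  17   9 114] [ 0.50259523 -0.17379247  0.086     ] [-0.0454 -0.1186]
plate [ 0  0  6 26 90] [0.57649084 0.11601672 0.111     ] [-0.0407  0.1804]
plate [  9  11  55  25 312] [0.54575335 0.02529664 0.111     ] [-0.0496  0.085 ]
plate end [-0.0479  0.1565]
plate end [-0.0454  0.0097]
bar [ 0.5027 -0.1752] home face [0.6037 0.0115] [(0.085, array([0.4967, 0.037 ]))]
```

View pics/c.png

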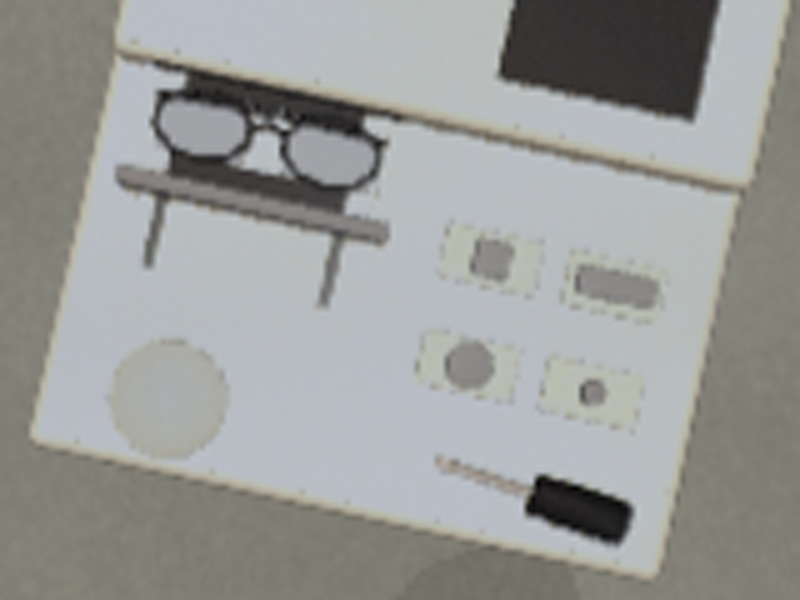

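>>> drive_tool:
  deltas:
    - {"linear": [18,32,0],"twist": -3,"claw": 0}
    - {"linear": [36,64,0],"twist": -6,"claw": 0}
    - {"linear": [54,96,0],"twist": -9,"claw": 0}
    - {"linear": [72,128,0],"twist": -12,"claw": 0}
    - {"linear": [90,160,0],"twist": -15,"claw": 0}
    - {"linear": [108,194,0],"twist": -18,"claw": 0}
    - {"linear": [126,230,0],"twist": -21,"claw": 0}
    - {"linear": [144,266,0],"twist": -24,"claw": 0}
    - {"linear": [160,302,0],"twist": -27,"claw": 0}
    - {"linear": [176,338,0],"twist": -30,"claw": 0}
    - {"linear": [192,374,0],"twist": -33,"claw": 0}
    - {"linear": [208,410,0],"twist": -35.7,"claw": 0}
  squeeze: 20

```text
clock: 1.1
position: [0.4261, -0.1201, 0.2422]
ee_rot: [0.0, 0.993, -0.118, -0.0]
contact_force: [0.2, -0.8, 0.2]
width: -0.0002
gripper_force: 0.0
```

>>> drive_tool:
  deltas:
    - {"linear": [16,36,0],"twist": 0,"claw": 0}
    - {"linear": [32,72,0],"twist": 0,"claw": 0}
    - {"linear": [48,108,0],"twist": 0,"claw": 0}
    - {"linear": [60,140,0],"twist": 0,"claw": 0}
    - {"linear": [71,159,0],"twist": 0,"claw": 0}
    - {"linear": [71,159,0],"twist": 0,"claw": 0}
    - {"linear": [71,159,0],"twist": 0,"claw": 0}

```text
clock: 1.68
position: [0.4969, 0.0378, 0.2418]
ee_rot: [0.0, 0.993, -0.115, -0.001]
contact_force: [-0.4, 0.5, -0.9]
width: -0.0002
gripper_force: 0.0
```

```bash
python3 -c "
from h import *
print({k:sensors.get_state()[k] for k in('clock','position','ee_rot','contact_force','width','qpos')})
im=snap('wrist','w1.png')"
```

```text
{'clock': 1.6833, 'position': array([0.49691986, 0.03781351, 0.24176451]), 'ee_rot': array([ 2.89552125e-04,  9.93307358e-01, -1.15499004e-01, -6.23240199e-04]), 'contact_force': array([-0.37872856,  0.54128689, -0.90342406]), 'width': -0.0001692261355006059, 'qpos': array([-6.33948842e-02,  1.61192303e-01,  1.66054214e+00, -5.29487807e-04,
        1.32113333e+00,  1.73904735e+00])}
```

View pics/w1.png

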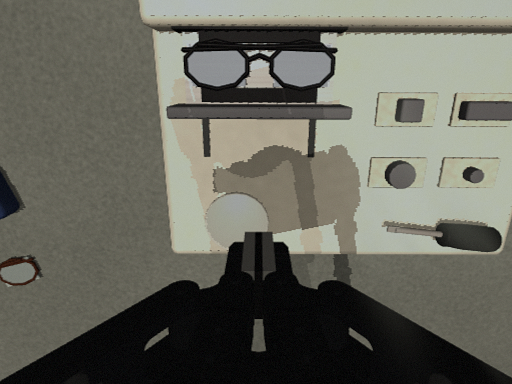

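The wrist view is square to the tracer. The plate's top face spans (167,105)–(352,112), the square key is at (410,109), large round at (400,173) and small round at (474,174). The lens is at (237,220).

```bash
python3 -c "
from h import *
f='w1.png';o=np.array([.57426,-.06891]);a=-.234;c,s=np.cos(a),np.sin(a);R=np.array([[c,-s],[s,c]])
for n,p,z in(('plateL',(167,110),.111),('plateR',(352,112),.111),('sq',(410,107),.086),('rd',(400,171),.086),('sm',(474,173),.086),('barleft',(463,108),.086),('hoodR',(511,26),.098),('hoodL',(145,22),.098),('lens',(237,220),.075)):
  w=ray(f,p,z);print(n,w.round(4),(R.T@(w[:2]-o)).round(4))
print(proj(f,[.497,.037,.231]))
for x,y in((-.085,.085),(.01-.014,.085),(-.12,.085)):print((R@[x,y]+o).round(4))
"
```

```text
plateL [0.5698 0.0964 0.111 ] [-0.0427  0.1597]
plateR [ 0.534  -0.0478  0.111 ] [-0.044   0.0112]
sq [ 0.5228 -0.1044  0.086 ] [-0.0418 -0.0464]
rd [ 0.4664 -0.0902  0.086 ] [-0.0999 -0.0458]
sm [ 0.4486 -0.1574  0.086 ] [-0.1017 -0.1152]
barleft [ 0.5112 -0.1496  0.086 ] [-0.0426 -0.0931]
hoodR [ 0.5688 -0.1812  0.098 ] [ 0.0207 -0.1105]
hoodL [0.6371 0.0957 0.098 ] [0.023  0.1747]
lens [0.4486 0.072  0.075 ] [-0.1549  0.1079]
[261.12736387 247.12634144]
[0.5113 0.0335]
[0.5901 0.0147]
[0.4772 0.0416]
```

>>> drive_tool:
  deltas:
    - {"linear": [5,-1,-25],"claw": 0}
    - {"linear": [10,-3,-55],"claw": 0}
    - {"linear": [14,-4,-85],"claw": 0}
    - {"linear": [14,-4,-110],"claw": 0}
    - {"linear": [14,-4,-130],"claw": 0}
    - {"linear": [14,-4,-140],"claw": 0}
    - {"linear": [14,-4,-145],"claw": 0}
    - {"linear": [14,-4,-145],"claw": 0}

```text
$.deltas[0]: bad value
```

>>> drive_tool:
  deltas:
    - {"linear": [8,-2,0],"claw": 0}
    - {"linear": [14,-3,0],"claw": 0}
    - {"linear": [19,-4,0],"claw": 0}
    - {"linear": [24,-6,0],"claw": 0}
    - {"linear": [29,-7,0],"claw": 0}
    - {"linear": [34,-8,0],"claw": 0}
    - {"linear": [39,-9,0],"claw": 0}
    - {"linear": [44,-10,0],"claw": 0}
    - {"linear": [49,-12,0],"claw": 0}
    - {"linear": [54,-13,0],"claw": 0}
    - {"linear": [58,-14,0],"claw": 0}

```text
$.deltas[0]: bad value
```

>>> drive_tool:
  deltas:
    - {"linear": [5,-1,-25],"twist": 0,"claw": 0}
    - {"linear": [10,-3,-55],"twist": 0,"claw": 0}
    - {"linear": [14,-4,-85],"twist": 0,"claw": 0}
    - {"linear": [14,-4,-110],"twist": 0,"claw": 0}
    - {"linear": [14,-4,-130],"twist": 0,"claw": 0}
    - {"linear": [14,-4,-140],"twist": 0,"claw": 0}
    - {"linear": [14,-4,-145],"twist": 0,"claw": 0}
    - {"linear": [14,-4,-145],"twist": 0,"claw": 0}

```text
clock: 2.4
position: [0.5104, 0.0321, 0.0968]
ee_rot: [0.0, 0.993, -0.117, -0.001]
contact_force: [0.1, -0.2, 0.1]
width: -0.0002
gripper_force: 0.0
```

>>> drive_tool:
  deltas:
    - {"linear": [8,-2,0],"twist": 0,"claw": 0}
    - {"linear": [14,-3,0],"twist": 0,"claw": 0}
    - {"linear": [19,-4,0],"twist": 0,"claw": 0}
    - {"linear": [24,-6,0],"twist": 0,"claw": 0}
    - {"linear": [29,-7,0],"twist": 0,"claw": 0}
    - {"linear": [34,-8,0],"twist": 0,"claw": 0}
    - {"linear": [39,-9,0],"twist": 0,"claw": 0}
    - {"linear": [44,-10,0],"twist": 0,"claw": 0}
    - {"linear": [49,-12,0],"twist": 0,"claw": 0}
    - {"linear": [54,-13,0],"twist": 0,"claw": 0}
    - {"linear": [58,-14,0],"twist": 0,"claw": 0}

```text
clock: 3.32
position: [0.5695, 0.019, 0.0972]
ee_rot: [-0.0, 0.993, -0.117, -0.0]
contact_force: [-2.1, 2.2, 1.2]
width: 0.0002
gripper_force: 1.3
```

>>> drive_tool:
  deltas:
    - {"linear": [4,-1,0],"twist": 0,"claw": 0}
    - {"linear": [8,-2,0],"twist": 0,"claw": 0}
    - {"linear": [11,-3,0],"twist": 0,"claw": 0}
    - {"linear": [14,-3,0],"twist": 0,"claw": 0}
    - {"linear": [16,-4,0],"twist": 0,"claw": 0}
    - {"linear": [18,-4,0],"twist": 0,"claw": 0}

```text
clock: 3.82
position: [0.587, 0.0146, 0.0972]
ee_rot: [0.0, 0.993, -0.117, -0.0]
contact_force: [-2.4, 0.8, 0.2]
width: 0.0001
gripper_force: 1.3
```

>>> drive_tool:
  deltas:
    - {"linear": [1,0,0],"twist": 0,"claw": 0}
    - {"linear": [2,0,0],"twist": 0,"claw": 0}
    - {"linear": [3,-1,0],"twist": 0,"claw": 0}
    - {"linear": [4,-1,0],"twist": 0,"claw": 0}

```text
clock: 4.15
position: [0.5908, 0.0137, 0.0972]
ee_rot: [0.0, 0.993, -0.117, -0.0]
contact_force: [-4.0, -0.3, -1.0]
width: -0.0001
gripper_force: 1.3
```

>>> drive_tool:
  deltas:
    - {"linear": [0.5,0,0],"twist": 0,"claw": 0}
    - {"linear": [1,0,0],"twist": 0,"claw": 0}
    - {"linear": [1.5,0,0],"twist": 0,"claw": 0}
    - {"linear": [2,0,0],"twist": 0,"claw": 0}

```text
clock: 4.48
position: [0.5929, 0.0137, 0.0973]
ee_rot: [0.0, 0.993, -0.117, -0.0]
contact_force: [-2.9, -0.6, -0.3]
width: 0.0002
gripper_force: 1.3
```

>>> drive_tool:
  deltas:
    - {"linear": [0.5,0,0],"twist": 0,"claw": 0}
    - {"linear": [1,0,0],"twist": 0,"claw": 0}
    - {"linear": [1.5,0,0],"twist": 0,"claw": 0}
    - {"linear": [2,0,0],"twist": 0,"claw": 0}
    - {"linear": [2.5,-0.5,0],"twist": 0,"claw": 0}

```text
clock: 4.9
position: [0.5936, 0.0137, 0.0974]
ee_rot: [-0.0, 0.993, -0.117, -0.002]
contact_force: [-8.4, 0.2, 3.8]
width: 0.0001
gripper_force: 3.9
```

>>> drive_tool:
  deltas:
    - {"linear": [2.5,-0.5,0],"twist": 0,"claw": 0}
    - {"linear": [2.5,-0.5,0],"twist": 0,"claw": 0}
    - {"linear": [0,0,0],"twist": 0,"claw": 0}
    - {"linear": [-8,2,0],"twist": 0,"claw": 0}
    - {"linear": [-25,6,5],"twist": 0,"claw": 0}
    - {"linear": [-30,6,40],"twist": 0,"claw": 0}
    - {"linear": [-40,0,78],"twist": 0,"claw": 0}
    - {"linear": [-55,-25,100],"twist": 0,"claw": 0}
    - {"linear": [-75,-60,105],"twist": 0,"claw": 0}
    - {"linear": [-95,-95,105],"twist": 0,"claw": 0}
    - {"linear": [-120,-127,105],"twist": 0,"claw": 0}
    - {"linear": [-140,-155,105],"twist": 0,"claw": 0}

```text
clock: 5.9
position: [0.4555, -0.1433, 0.2035]
ee_rot: [0.001, 0.993, -0.117, 0.002]
contact_force: [-0.6, -0.4, -1.4]
width: -0.0003
gripper_force: 0.0
```

>>> drive_tool:
  deltas:
    - {"linear": [-9,-16,0],"twist": 0,"claw": 0}
    - {"linear": [-9,-16,0],"twist": 0,"claw": 0}
    - {"linear": [-9,-16,0],"twist": 0,"claw": 0}

```text
clock: 6.15
position: [0.4474, -0.1584, 0.2031]
ee_rot: [0.0, 0.993, -0.118, 0.002]
contact_force: [-0.8, -0.1, 0.1]
width: -0.0002
gripper_force: 0.0
```

```bash
python3 -c "
from h import *
print({k:sensors.get_state()[k] for k in('clock','position','contact_force')})
im=snap('wrist','w2.png')"
```

```text
{'clock': 6.15, 'position': array([ 0.44743921, -0.15839132,  0.20307668]), 'contact_force': array([-0.82787667, -0.12016542,  0.07357465])}
```

View pics/w2.png

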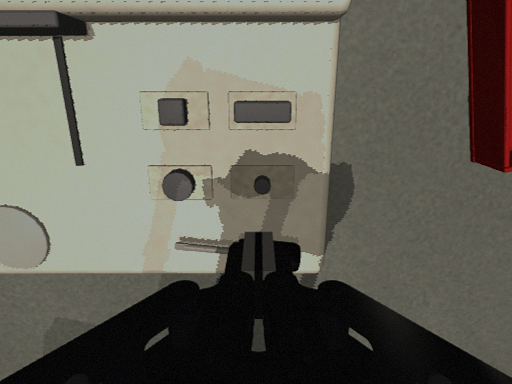

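The plate at (45,20) is now up against the hood edge. The bar key is at (262,111) inside its bezel, (228,92)–(297,130). I'll fix its centre from both.

```bash
python3 -c "
from h import *
print(ray('w2.png',(262,109.5),.086),ray('w2.png',(262.5,111),.074), ray('w2.png',(176,108),.086),ray('w2.png',(262,183),.086))
"
```

```text
[ 0.50478809 -0.17448244  0.086     ] [ 0.50264972 -0.17452093  0.074     ] [ 0.52124863 -0.11121673  0.086     ] [ 0.44782792 -0.16091314  0.086     ]
```

>>> drive_tool:
  deltas:
    - {"linear": [28,-8,0],"twist": 0,"claw": 0}
    - {"linear": [56,-16,0],"twist": 0,"claw": 0}
    - {"linear": [56,-16,-30],"twist": 0,"claw": 0}
    - {"linear": [56,-16,-60],"twist": 0,"claw": 0}
    - {"linear": [56,-16,-85],"twist": 0,"claw": 0}
    - {"linear": [56,-16,-97],"twist": 0,"claw": 0}
    - {"linear": [56,-16,-100],"twist": 0,"claw": 0}
    - {"linear": [56,-16,-100],"twist": 0,"claw": 0}

```text
clock: 6.87
position: [0.5031, -0.1723, 0.1014]
ee_rot: [-0.0, 0.993, -0.116, -0.001]
contact_force: [1.2, -0.6, -0.2]
width: -0.0002
gripper_force: 0.0
```

>>> drive_tool:
  deltas:
    - {"linear": [0,-1,-1],"twist": 0,"claw": 0}
    - {"linear": [0,-1,-2.5],"twist": 0,"claw": 0}
    - {"linear": [0,-1,-4],"twist": 0,"claw": 0}
    - {"linear": [0,-1,-5.5],"twist": 0,"claw": 0}
    - {"linear": [0,-1,-7],"twist": 0,"claw": 0}
    - {"linear": [0,-1,-7],"twist": 0,"claw": 0}

```text
clock: 7.37
position: [0.503, -0.1748, 0.0958]
ee_rot: [0.0, 0.993, -0.117, 0.001]
contact_force: [-0.1, 0.2, 1.4]
width: 0.0002
gripper_force: 1.1
```

>>> drive_tool:
  deltas:
    - {"linear": [0,0,-1],"twist": 0,"claw": 0}
    - {"linear": [0,0,-2],"twist": 0,"claw": 0}
    - {"linear": [0,0,-3],"twist": 0,"claw": 0}
    - {"linear": [0,0,-4],"twist": 0,"claw": 0}
    - {"linear": [0,0,-4],"twist": 0,"claw": 0}

```text
clock: 7.78
position: [0.503, -0.1749, 0.0918]
ee_rot: [0.0, 0.993, -0.117, 0.001]
contact_force: [-0.2, 0.3, 6.3]
width: -0.0001
gripper_force: 3.1
```

>>> drive_tool:
  deltas:
    - {"linear": [0,0,-0.7],"twist": 0,"claw": 0}
    - {"linear": [0,0,-0.7],"twist": 0,"claw": 0}
    - {"linear": [0,0,-0.7],"twist": 0,"claw": 0}

```text
clock: 8.03
position: [0.503, -0.1749, 0.0913]
ee_rot: [0.0, 0.993, -0.117, 0.001]
contact_force: [1.0, 0.8, 6.2]
width: -0.0003
gripper_force: 3.3
```

Pressed about 5.5 mm; now release and clear upward.

>>> drive_tool:
  deltas:
    - {"linear": [0,0,3],"twist": 0,"claw": 0}
    - {"linear": [0,0,8],"twist": 0,"claw": 0}
    - {"linear": [0,0,25],"twist": 0,"claw": 0}
    - {"linear": [0,0,55],"twist": 0,"claw": 0}
    - {"linear": [0,0,90],"twist": 0,"claw": 0}
    - {"linear": [-30,0,120],"twist": 0,"claw": 0}
    - {"linear": [-60,0,130],"twist": 0,"claw": 0}
    - {"linear": [-90,0,130],"twist": 0,"claw": 0}
    - {"linear": [-120,0,130],"twist": 0,"claw": 0}
    - {"linear": [-120,0,130],"twist": 0,"claw": 0}
    - {"linear": [-120,0,130],"twist": 0,"claw": 0}

```text
clock: 8.95
position: [0.3808, -0.1742, 0.2206]
ee_rot: [-0.0, 0.993, -0.118, -0.0]
contact_force: [0.7, -0.5, -0.4]
width: -0.0001
gripper_force: 0.0
```

```bash
python3 -c "
from h import *
print({k:sensors.get_state()[k] for k in('clock','position','contact_force')})
im=snap('wrist','w3.png')"
```

```text
{'clock': 8.95, 'position': array([ 0.38083739, -0.17419982,  0.22055796]), 'contact_force': array([ 0.68715941, -0.47142016, -0.4084073 ])}
```

View pics/w3.png

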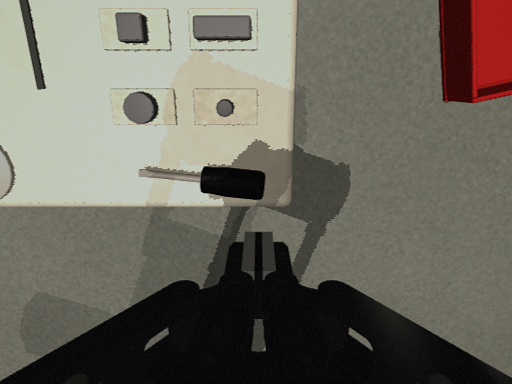

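The keys are all up (bar at (222,27)), the screwdriver is undisturbed at (233,182), and the hand is clear.

```bash
python3 -c "
from h import *
print(manip.sign_off())"
```

```text
the job is handed in; nothing more can be done
None
```

I pushed the carriage home until it stopped hard (about 8 N), pressed the bar key about 5.5 mm (about 6 N) and let it come back up, touched nothing else, moved the hand clear, and handed the job in (no verdict was returned).

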